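Lock the lid of the paint tub

ROBOT

A 6-joint arm with a two-finger parallel gripper is mounted at the origin on the work surface. World frame = base frame: x ahead of the robot, y to its left, z up, the work surface at z = 0. Lengths are in m, angles in rad, forces in N, time in s.
With the tool pointing down it reaches from about 0.3 to 0.875 m from the base axis. Payload 6.4 kg.
Tool frame: the origin (TCP) lies midway between the tips of the shut fingers; the grasp point (between the pads) lies 19 mm behind it; z points along the fingers, y is the line along which they close (so a half turn about z gives the same grasp; the last joint's range is limited). The gripper opens to 85 mm and grips with 20 to 120 N. Pads are 22 mm wide; open, the fingers measure 114 mm over their backs; the gripper's body (76 mm by 85 mm) begins 54 mm behind the grasp point. The pads swing forward as they close: fully open they stand 13 mm farther back than shut.
Start: joints at [1.022, 0.181, 1.607, -0, 1.354, -0.206], TCP at [0.193, 0.542, 0.231] pointing down, gripper open.
Joint ranges: [-2.99, 2.99], [-0.89, 2.07], [0.3, 2.58], [-1.14, 4.28], [0, 2.63], [-3.12, 3.12]. Speed limits (rad/s): [2.57, 2.57, 3.01, 3.14, 3.14, 3.14].

INTERFACE

Orientations are given as a unit quaternion [w, x, y, z].
In Python, from bench import * gives the robot as it stands.
- The arm moves only by the tool play_rows, never from a script. Its argument "plan" is a list of rows, each a list of 3 entries, a list of its own where there are three numbers: the finger opening in mm, from 0 to 85.4, then the shift along the tool's x, y, z normalised to -1 to 1, where 1 is 40 cm, then the turn about the tool's z normalised to -1 to 1, where 1 is pi rad. A call has 1 to 10 rows; each row is the pose to reach, as a shift and turn from the pose commanded when the call began, along the tool's axes at that moment, turning the shorter way round; what a row does not reach only later rows make up. A row lasts 1/10 s, in which the tool goes at most 50 mm and 8.59 degrees, less where a joint would pass 70% of its speed; a pose out of reach is approached as far as the arm can. A call with a number of a shift or a turn outside -1 to 1 is refused whole. A call with a gripper value outside its range is refused whole. The fingers move at their own pace and stop on an object; the grip force is fixed at half the most. Time passes only in rows, so rows that repeat a pose let the fingers close. It gives the time, the measured TCP pose, the force, the opening and the grip force at its end, in the units of the state.
- get_obs(): the state, without advancing time (a new reading comes with each control period).
- camera(name): name is "side" or "top" or "wrist"; returns a dict with "image" (400x640x3 uint8, red, green, blue), "range_z" (400x640 float32, m along the optical axis (not along the pixel's ray), 0 where there is no reading), "intrinsics" (3x3 intrinsics, pixels), "rvec" (rotation vector, rad) and "tvec" (3), from world to camera coordinates, as OpenCV has them; the wrist camera has in their place "T_tool_cam" (4x4, takes a point from camera to tool coordinates, whose origin is the TCP and whose axes are the flange's). Camera axes: x right, y down, z forward; pixel columns grow to the right and rows downward; lengths in m; the calibration is good to about 2 mm. A picture is of the moment at which its call begins: read the wrist's pose just before it.
- hand_in(): hands the job in; it is judged then, once.
Trained networks look in a picture, given as the dict that the camera call returned (one of the last four; its "shot" number tells which), for a name from the list of things; names that differ only in an ending like _2 or _b are one class to them, and where a whole thing is asked for, a point or a joint stands for the part that bears it (a point fixed in the world has none). Each returns a list of dicts, best first, with "conf" (0 to 1); they miss things now and then, are a little off and sometimes report something else, mostly with a low value. They report only what shows in the picture. A call takes as long as a camera call.
- search_frame(picture, label): "rect" ([centre column, centre row, width, height] in pixels, round what is visible of it).
- masks_of(picture, label): "mask" (400x640 bool, what is visible of it) and "rect" ([centre column, centre row, width, height] in pixels, round what is visible of it).
The state is a dict: "time_s": time; "q": joint angles; "dq": joint speeds; "joint_efforts": joint torques, N m; "eef_pos": TCP position; "eef_rot": TCP orientation; "wrist_force": force on the tool from outside, world axes, zero at the start; "torque": the same for the moment, N m; "opening": opening from 0.0 (shut) to 1.0 (fully open); "grasp_force": force on a finger pad.
Only numpy, scipy, OpenCV 4.12 (cv2) and the standard library are available. Lean on these libraries where they do the work, as an engineer would, in place of code of your own. Each camera call takes 0.05 s, during which the arm holds its last target. There are 200 camera calls.

TASK

Lock the grey tub's lid: push both of the black sliding catches on it fully home, each up to its end stop at its own hood. The tin opener has slipped under the lid's carry handle and lies across both slots, so draw it out from under the handle and leave it lying flat inside the black roller tray. Leave all the other things standing or lying where they are, and do not push the tray about.

Things in the scene. Friction and masses are not known exactly. Their poses are not given: they have to be found in the camera images.
- tub: closed grey plastic tub, fixed. Origin under its centre; x across (lid 240 mm), y along (340 mm); flat lid top at z = 120 mm. A black carry handle (14 mm bar) stands on the lid in the plane x = 0: feet at y = +-75 mm, underside 40 mm, top 54 mm above the lid. Parallel to it two lid slots, at x = -55 and +55 mm, each with a sliding catch and a fixed hood at one end
- slide_near (a joint): position in m of the catch in the slot at tub x = -55 mm: it grows as the catch moves to tub +y, towards its hood; end stop (fully home, locked) at 0.235. About 3 N of friction; stays where it is left
- slide_far (a joint): the same for the catch in the slot at tub x = +55 mm: it grows as the catch moves to tub -y, towards its hood; end stop (fully home, locked) at 0.235
- slide_near_grip (a point): middle of the black grip block of that catch, 13.5 mm above the lid. The block is 34 mm across the slot, 20 mm along it and stands 2.5 to 24.5 mm above the lid; in front of it a tongue 26 mm wide, 6.5 mm high reaches 20 mm further, and goes under the hood. Home, the block stops 4 mm from the hood
- slide_far_grip (a point): the same for the catch at tub x = +55 mm
- hood_near_mouth (a point): middle of the open edge, on the lid top, of the fixed grey hood at the +y end of the slot at tub x = -55 mm. The hood is 56 mm across the slot, 34 mm long, 28 mm high
- hood_far_mouth (a point): the same for the hood at the -y end of the slot at tub x = +55 mm
- opener: loose steel paint tin opener, 150 mm long, about 90 g, on the lid across both slots, under the carry handle. Origin on its underside, mid-length, x along it: handle (16 mm wide, 12 mm high) from x = -75 to -10 mm, then a shank 9 mm wide, 8 mm high, then an upturned flat tip (18 mm wide, 17 mm high) at x = +57 to +71 mm. Balances near x = -18 mm
- tray: loose, empty black plastic roller tray, 500 g, open on top: 240 (x) by 140 (y) by 45 mm high, walls and floor 4 mm; origin under its centre. It stands on the shelf left or right of the tub
- holder: clear plastic stirring stick holder, a round beaker 68 mm across and 130 mm high, with three wooden sticks standing to 235 mm; loose, beside the tub, the sticks lean out up to 10 mm past the beaker; origin under its centre
- bottle: white plastic bottle, 66 mm across, 160 mm high, loose, beside the tub; origin under its centre
- tin: closed metal paint tin, 154 mm across, 163 mm high, 2 kg, loose, on the other side of the tub from the tray; origin under its centre
- dish: white ceramic palette dish, a bowl 110 mm across, 30 mm high; origin under its centre
- jar: glass jar, 60 mm across, 90 mm high; origin under its centre

How it is judged:
At the end, for the whole second after the job is handed in: both catches within 4 mm of their end stops (joint above 0.231 m); the opener at rest, flat (within 0.2 rad) inside the tray with its underside less than 20 mm above the tray's base; the tray level and within 40 mm of where it was (value of joint each of slide_near, slide_far above 0.231 m and x of opener in the frame of tray between -0.1 and 0.1 m and y of opener in the frame of tray between -0.065 and 0.065 m and z of opener in the frame of tray below 0.02 m and angle between opener's own z axis and vertical below 0.2 rad and linear speed of opener below 0.02 m/s and distance of tray from where it was at the start of the episode below 0.04 m and angle between tray's own z axis and vertical below 0.1 rad); the robot touches nothing.
It fails at once if the stick holder, bottle or tin is moved more than 25 mm (distance of any of holder, bottle, tin from where it was at the start of the episode above 0.025 m).
It fails at once if the stick holder, bottle or tin tips over (angle between any of holder, bottle, tin's own z axis and vertical above 0.3 rad).
It fails at once if the dish or jar is moved more than 25 mm (distance of any of dish, jar from where it was at the start of the episode above 0.025 m).
It fails at once if the tray is pushed more than 40 mm (distance of tray from where it was at the start of the episode above 0.04 m).
It also fails if it takes over 67 s, if anything falls off the work surface, if the arm or the gripper's body presses on something with over 40 N, if the wrist force passes 120 N, or if a joint passes its speed limit or range.

## Working session

There is one attempt and no reset: what is moved stays moved. The work goes in short steps, Python scripts to look and compute and a tool call to move; the robot and the scene stay as the last step left them, time stands still between calls to the robot, and variables do not carry over. Pictures are saved under pics/ and viewed, at most 10 in all, crops included, and the job is handed in when it is done.

Besides the shell and the picture viewer there is one more tool, called after "Emit:" as a command line: name --argument value ..., lists and objects as JSON in quotes. play_rows: Moves the arm, as the interface text tells. Its arguments: {"type":"object","properties":{"plan":{"type":"array","items":{"type":"array"}}},"required":["plan"]}

```bash
mkdir -p pics
cat > h.py <<'E'
from bench import *
import numpy as np, cv2
def cloud(c):
    """world points 400x640x3 for fixed cams"""
    K=c["intrinsics"];z=c["range_z"];v,u=np.mgrid[:400,:640]
    P=np.stack([(u-K[0,2])/K[0,0]*z,(v-K[1,2])/K[1,1]*z,z],-1)
    if "rvec" in c:
        R=cv2.Rodrigues(np.array(c["rvec"],float))[0]; W=(P-np.array(c["tvec"]).ravel())@R
    else:
        W=P
    W[z==0]=np.nan
    return W
def save(c,n): cv2.imwrite(f"pics/{n}.png",c["image"][:,:,::-1])
E
python3 - <<'E'
from h import *
o=get_obs();print(o["time_s"],o["eef_pos"],o["eef_rot"],o["opening"],o["wrist_force"])
t=camera("top");s=camera("side");save(t,"top");save(s,"side")
for n,c in (("top",t),("side",s)):
    W=cloud(c); np.save(n+"W.npy",W)
    R=cv2.Rodrigues(np.array(c["rvec"],float))[0];print(n,-R.T@np.array(c["tvec"]).ravel())
    for l in ["tub","slide_near_grip","opener","tray","holder","bottle","tin","dish","jar"]:
        for m in masks_of(c,l)[:3]:
            p=W[m["mask"]];p=p[~np.isnan(p[:,0])]
            print(n,l,round(m["conf"],2),np.round(m["rect"]),len(p), np.round(np.percentile(p,[3,50,97],axis=0),3).tolist() if len(p) else "")
E
```

```text
0.0 [0.19295213 0.54108245 0.23038666] [-3.29789305e-04  1.70562968e-01  9.85346396e-01 -8.03690310e-04] 1.002505307192918 [-0.31048152  0.1497508  -0.18402651]
top [0.35297559 0.01640544 1.14592974]
top tub 0.72 [327. 189. 123.  86.] 9678 [[0.481, -0.203, 0.115], [0.597, -0.046, 0.12], [0.723, 0.114, 0.16]]
top slide_near_grip 0.61 [361. 208.  15.  20.] 154 [[0.514, -0.141, 0.123], [0.531, -0.124, 0.141], [0.545, -0.105, 0.148]]
top slide_near_grip 0.35 [185. 260.  72.  95.] 4474 [[0.361, 0.32, 0.0], [0.475, 0.409, 0.005], [0.592, 0.479, 0.047]]
top opener 0.65 [326. 192.  13.  57.] 207 [[0.523, -0.062, 0.126], [0.567, -0.031, 0.131], [0.654, -0.011, 0.136]]
top tray 0.7 [187. 260.  76.  95.] 4580 [[0.36, 0.318, 0.0], [0.475, 0.409, 0.005], [0.593, 0.48, 0.047]]
top holder 0.73 [310. 126.  27.  50.] 784 [[0.761, -0.057, 0.019], [0.789, -0.027, 0.117], [0.822, 0.004, 0.233]]
top bottle 0.76 [287. 251.  27.  19.] 451 [[0.421, 0.073, 0.048], [0.447, 0.097, 0.114], [0.48, 0.127, 0.162]]
top tin 0.86 [456. 209.  72.  63.] 3284 [[0.424, -0.462, 0.015], [0.486, -0.378, 0.163], [0.556, -0.3
[... 1048 characters left out ...]
], [0.851, 0.095, 0.231]]
side bottle 0.51 [363. 219. 124. 147.] 14366 [[0.478, -0.219, 0.031], [0.591, -0.101, 0.12], [0.716, 0.103, 0.151]]
side tin 0.72 [361. 358.  92.  79.] 6556 [[0.42, -0.461, 0.126], [0.49, -0.403, 0.164], [0.558, -0.334, 0.167]]
side dish 0.78 [360. 125.  35.  27.] 803 [[0.685, 0.263, 0.002], [0.736, 0.326, 0.017], [0.779, 0.363, 0.031]]
side dish 0.51 [279. 183.  28.  60.] 1285 [[0.42, 0.068, 0.006], [0.448, 0.08, 0.093], [0.479, 0.108, 0.161]]
side jar 0.77 [260. 312.  30.  42.] 1106 [[0.323, -0.237, 0.01], [0.348, -0.224, 0.081], [0.374, -0.189, 0.093]]
side jar 0.32 [362. 220. 125. 146.] 14244 [[0.478, -0.219, 0.031], [0.591, -0.102, 0.12], [0.715, 0.102, 0.151]]
```

Run:
```python
from h import *
t=cv2.imread("pics/top.png");s=cv2.imread("pics/side.png")
a=cv2.resize(t[140:280,255:415],(800,700)[:2],interpolation=cv2.INTER_CUBIC)
a=cv2.resize(t[105:275,140:420],None,fx=2.85,fy=2.85,interpolation=cv2.INTER_CUBIC)
cv2.imwrite("pics/topc.png",a)
cv2.imwrite("pics/sidec.png",cv2.resize(s[130:320,240:480],None,fx=3.1,fy=3.1,interpolation=cv2.INTER_CUBIC))
W=np.load("topW.npy").reshape(-1,3);W=W[~np.isnan(W[:,0])]
S=np.load("sideW.npy").reshape(-1,3);S=S[~np.isnan(S[:,0])]
for P in (W,S):
    L=P[(abs(P[:,2]-.12)<.004)&(P[:,0]>.4)&(P[:,0]<.8)&(abs(P[:,1]+.05)<.25)]
    r=cv2.minAreaRect(L[:,:2].astype(np.float32)*1000);print("lid",r)
    H=P[(P[:,2]>.162)&(P[:,2]<.185)&(P[:,0]>.5)&(P[:,0]<.7)&(abs(P[:,1]+.05)<.15)]
    print("handle",cv2.minAreaRect(H[:,:2].astype(np.float32)*1000),len(H),np.median(H[:,2]))
    T=P[(P[:,2]>.035)&(P[:,2]<.055)&(P[:,0]>.3)&(P[:,0]<.65)&(P[:,1]>.28)&(P[:,1]<.52)]
    print("tray",cv2.minAreaRect(T[:,:2].astype(np.float32)*1000),len(T))
```

```text
lid ((601.1431274414062, -43.71397399902344), (338.846435546875, 395.0901794433594), 78.7661361694336)
handle ((604.2340698242188, -43.781715393066406), (155.08245849609375, 14.289361000061035), 78.44585418701172) 284 0.17186280338445692
tray ((475.5489501953125, 398.294921875), (249.31268310546875, 154.26177978515625), 10.285038948059082) 890
lid ((601.2521362304688, -47.35906982421875), (342.0204772949219, 392.7474060058594), 78.26524353027344)
handle ((602.7230834960938, -48.388893127441406), (154.6826934814453, 14.09471321105957), 78.1859359741211) 355 0.17259626150636947
tray ((475.06976318359375, 395.61029052734375), (249.76246643066406, 161.79022216796875), 10.195415496826172) 889
```

View pics/topc.png

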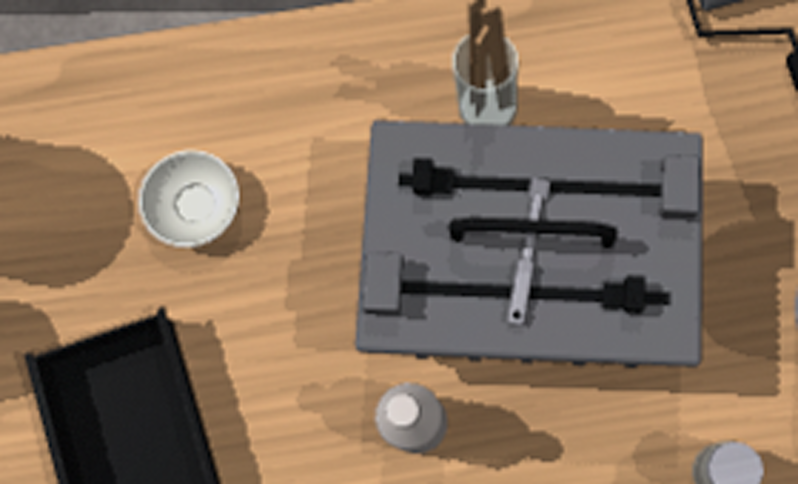

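View pics/sidec.png

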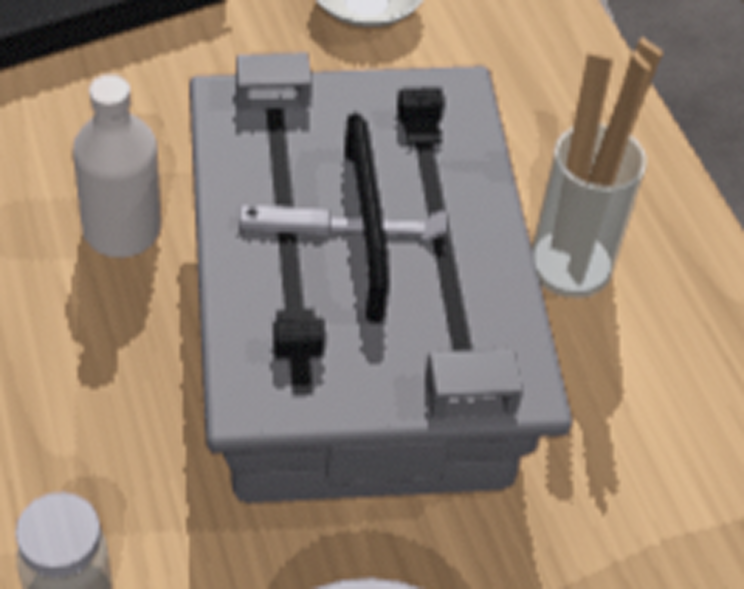

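```bash
cat >> h.py <<'E'
from scipy.spatial.transform import Rotation as Rot
def rot(o):
    w,x,y,z=o["eef_rot"]; return Rot.from_quat([x,y,z,w]).as_matrix()
def go(o,p,ydir=None):
    """shift/turn numbers to bring TCP to p, with tool y (either sign) along world angle ydir (deg)"""
    R=rot(o); d=R.T@(np.array(p)-o["eef_pos"])/.4; t=0
    if ydir is not None:
        a=np.radians(ydir); v=R.T@np.array([np.cos(a),np.sin(a),0]); t=np.arctan2(-v[0],v[1]); t=(t+np.pi/2)%np.pi-np.pi/2
    return np.round(d,4).tolist(),round(t/np.pi,4)
C=np.array([.6035,-.0460]); A=np.radians(-11.7)
def tub(p): 
    d=np.asarray(p)[...,:2]-C; return np.stack([d@[np.cos(A),np.sin(A)],d@[-np.sin(A),np.cos(A)]],-1)
def world(x,y): return C+np.array([np.cos(A)*x-np.sin(A)*y,np.sin(A)*x+np.cos(A)*y])
E
python3 - <<'E'
from h import *
o=get_obs();R=rot(o);print(R.round(3).tolist())
for n in("top","side"):
    W=np.load(n+"W.npy").reshape(-1,3);W=W[~np.isnan(W[:,0])]
    T=tub(W);z=W[:,2]-.12
    f=lambda m:(np.round(np.percentile(T[m],[1,50,99],axis=0),3).tolist(),m.sum(),np.round(np.median(z[m]),3))
    on=(abs(T[:,0])<.125)&(abs(T[:,1])<.175)
    print(n,"lid",f(on&(abs(z)<.004)))
    print("bar",f(on&(z>.042)&(abs(T[:,0])<.03)))
    for nm,x in(("near",-.055),("far",.055)):
        sx=on&(abs(T[:,0]-x)<.04)
        s=1 if x<0 else -1
        print(nm,"hood",f(sx&(z>.0255)&(z<.035)&(s*T[:,1]>.1)),"block",f(sx&(z>.0195)&(z<.03)&(s*T[:,1]<-.05)))
    op=on&(abs(T[:,1])<.06)&(z>.0055)&(z<.02)&(abs(T[:,0])<.1)
    r=cv2.minAreaRect(T[op].astype(np.float32)*1000);print("opener",r,f(op))
    q=T[op]; 
    for lo in np.arange(-.1,.1,.02):
        k=(q[:,0]>=lo)&(q[:,0]<lo+.02); print(round(lo,2),k.sum(),np.round([np.median(q[k,1]),np.median(z[op][k])],4) if k.any() else "",end=" ")
    print()
    F=W[(abs(W[:,2]-.004)<.003)&(abs(W[:,0]-.475)<.1)&(abs(W[:,1]-.4)<.06)];
    K=W[(W[:,2]>.042)&(W[:,2]<.05)&(abs(W[:,0]-.475)<.14)&(abs(W[:,1]-.4)<.11)];print("tray rim",cv2.minAreaRect(K[:,:2].astype(np.float32)*1000))
E
```

```text
[[-0.942, 0.336, -0.0], [0.336, 0.942, 0.0], [0.0, 0.0, -1.0]]
top lid ([[-0.117, -0.165], [-0.007, -0.002], [0.116, 0.167]], np.int64(7960), np.float64(-0.0))
bar ([[-0.007, -0.073], [-0.001, 0.001], [0.007, 0.077]], np.int64(284), np.float64(0.052))
near hood ([[-0.082, 0.128], [-0.055, 0.145], [-0.027, 0.16]], np.int64(218), np.float64(0.028)) block ([[-0.072, -0.109], [-0.055, -0.1], [-0.037, -0.089]], np.int64(96), np.float64(0.024))
far hood ([[0.028, -0.156], [0.055, -0.141], [0.081, -0.125]], np.int64(204), np.float64(0.028)) block ([[0.039, 0.103], [0.055, 0.112], [0.072, 0.121]], np.int64(81), np.float64(0.025))
opener ((-4.2517852783203125, 9.918209075927734), (164.5448760986328, 64.61284637451172), 11.076306343078613) ([[-0.087, -0.012], [-0.035, 0.006], [0.058, 0.022]], np.int64(223), np.float64(0.011))
-0.1 17 [0.0137 0.0114] -0.08 42 [0.0117 0.0116] -0.06 44 [0.0095 0.012 ] -0.04 32 [0.0073 0.0114] -0.02 23 [0.0031 0.0081] 0.0 4 [0.0018 0.0076] 0.02 21 [-0.0011  0.0088] 0.04 39 [-0.0031  0.0114] 0.06 1 [0.0574 0.0058] 0.08 0  
tray rim ((475.570556640625, 398.176025390
[... 464 characters left out ...]
[0.027, -0.162], [0.054, -0.145], [0.082, -0.128]], np.int64(392), np.float64(0.028)) block ([[0.038, 0.098], [0.054, 0.106], [0.071, 0.12]], np.int64(95), np.float64(0.024))
opener ((-14.400070190429688, 0.34343910217285156), (147.9438018798828, 38.035682678222656), 2.425447940826416) ([[-0.088, -0.015], [-0.036, 0.002], [0.056, 0.016]], np.int64(334), np.float64(0.011))
-0.1 25 [0.008 0.012] -0.08 69 [0.0058 0.0118] -0.06 62 [0.0038 0.0117] -0.04 54 [0.002  0.0113] -0.02 29 [0.0006 0.0086] 0.0 8 [-0.0024  0.0073] 0.02 29 [-0.0043  0.0084] 0.04 58 [-0.0071  0.0117] 0.06 0  0.08 0  
tray rim ((474.9639587402344, 396.198486328125), (249.76246643066406, 160.59495544433594), 10.195415496826172)
```

Run:
```python
from h import *
o=get_obs();g=world(-.044,.0055);print(g,go(o,[*g,.25],71.3), camera("wrist")["T_tool_cam"])
```

```text
[ 0.56152953 -0.03169163] ([-1.3488, -1.0403, -0.0468], np.float64(-0.0052)) [[-1.87916514e-04 -9.48258326e-01 -3.17499783e-01  8.06590410e-02]
 [ 9.99999975e-01 -1.40164637e-04 -1.73241774e-04 -1.04432789e-04]
 [ 1.19775712e-04 -3.17499808e-01  9.48258329e-01 -1.42942741e-01]
 [ 0.00000000e+00  0.00000000e+00  0.00000000e+00  1.00000000e+00]]
```

Emit:
play_rows --plan '[[50,[-0.09,-0.07,-0.0468],0],[50,[-0.18,-0.14,-0.0468],0],[50,[-0.28,-0.22,-0.0468],0],[50,[-0.37,-0.29,-0.0468],0],[50,[-0.46,-0.36,-0.0468],0],[50,[-0.55,-0.43,-0.0468],0],[50,[-0.64,-0.5,-0.0468],0],[50,[-0.74,-0.57,-0.0468],-0.005]]'

```text
time_s: 1.85
eef_pos: [0.3959, 0.2258, 0.2504]
eef_rot: [0.0, 0.162, 0.987, 0.0]
wrist_force: [0.1, 1.2, -0.6]
opening: 0.585
grasp_force: 0.0
```

Emit:
play_rows --plan '[[50,[-0.1,-0.08,0],0],[50,[-0.2,-0.15,0],0],[50,[-0.3,-0.23,0],0],[50,[-0.4,-0.31,0],0],[50,[-0.5,-0.38,0],0],[50,[-0.56,-0.43,0],0],[50,[-0.6088,-0.4703,0],0],[50,[-0.6088,-0.4703,0],0],[50,[-0.6088,-0.4703,0],0]]'

```text
time_s: 2.75
eef_pos: [0.5653, -0.0292, 0.2497]
eef_rot: [-0.0, 0.163, 0.987, 0.0]
wrist_force: [0.4, 0.9, 0.3]
opening: 0.583
grasp_force: 0.0
```

```bash
cat >> h.py <<'E'
def wcloud(o,c):
    T=np.array(c["T_tool_cam"]); P=cloud(c); return (P@T[:3,:3].T+T[:3,3])@rot(o).T+o["eef_pos"]
E
python3 - <<'E'
from h import *
o=get_obs();c=camera("wrist");save(c,"w1");print(o["time_s"],o["eef_pos"],rot(o).round(3).tolist())
W=wcloud(o,c);np.save("w1W.npy",W);W=W.reshape(-1,3);W=W[~np.isnan(W[:,0])]
T=tub(W);z=W[:,2]-.12
on=(abs(T[:,0])<.125)&(abs(T[:,1])<.175)
f=lambda m:(np.round(np.percentile(T[m],[1,50,99],axis=0),4).tolist(),m.sum(),np.round(np.median(z[m]),4)) if m.sum()>5 else m.sum()
print("lid",f(on&(abs(z)<.004)));print("bar",f(on&(z>.045)&(z<.06)&(abs(T[:,0])<.02)))
for nm,x in(("near",-.055),("far",.055)):
    sx=on&(abs(T[:,0]-x)<.04);s=1 if x<0 else -1
    print(nm,"hood",f(sx&(z>.0255)&(z<.033)&(s*T[:,1]>.1)),"block",f(sx&(z>.0195)&(z<.03)&(s*T[:,1]<-.05)))
op=on&(abs(T[:,1])<.06)&(z>.0055)&(z<.02)&(abs(T[:,0])<.1)
q=T[op];print(f(op))
for lo in np.arange(-.1,.1,.02):
    k=(q[:,0]>=lo)&(q[:,0]<lo+.02)
    if k.any():print(round(lo,2),k.sum(),np.round([*np.percentile(q[k,1],[3,50,97]),np.median(z[op][k])],4))
for m in masks_of(c,"opener")[:2]:print(m["conf"],m["rect"])
E
```

```text
2.75 [ 0.56533018 -0.02919232  0.24966277] [[-0.947, 0.322, -0.001], [0.322, 0.947, 0.001], [0.001, 0.0, -1.0]]
lid ([[-0.1162, -0.1629], [-0.0388, 0.0071], [0.1123, 0.1642]], np.int64(54041), np.float64(0.0002))
bar ([[-0.0053, -0.0703], [-0.0016, 0.01], [0.0071, 0.071]], np.int64(2082), np.float64(0.0523))
near hood ([[-0.0808, 0.1263], [-0.0553, 0.1424], [-0.0265, 0.1593]], np.int64(2656), np.float64(0.0282)) block ([[-0.0699, -0.1089], [-0.0544, -0.0984], [-0.0373, -0.0899]], np.int64(848), np.float64(0.0247))
far hood ([[0.0286, -0.1585], [0.0362, -0.1414], [0.0509, -0.1253]], np.int64(521), np.float64(0.0279)) block ([[0.0396, 0.1017], [0.0539, 0.1103], [0.0724, 0.1202]], np.int64(651), np.float64(0.0245))
([[-0.086, -0.0122], [-0.0381, 0.0061], [0.0566, 0.0198]], np.int64(1889), np.float64(0.0116))
-0.1 145 [0.0062 0.013  0.0204 0.0119]
-0.08 399 [0.004  0.0119 0.0196 0.0121]
-0.06 367 [0.0013 0.009  0.0166 0.012 ]
-0.04 299 [-0.0008  0.0067  0.0142  0.012 ]
-0.02 173 [-0.0006  0.0039  0.0084  0.0081]
0.0 117 [-0.0026  0.0018  0.006   0.008 ]
0.02 55 [-0.0063 -0.002   0.0021  0.0079]
0.04 334 [-0.0126 -0.0039  0.0042  0.0107]
0.71 [314.5, 222.8, 22.3, 140.9]
```

View pics/w1.png

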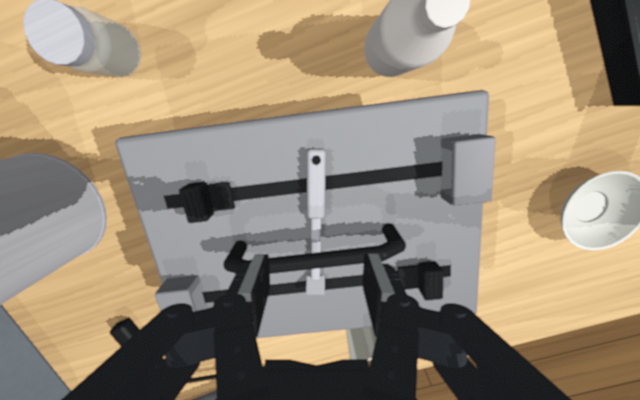

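Run:
```python
from h import *
o=get_obs();g=world(-.044,.008);print(g,go(o,[*g,.25],71.3),go(o,[*g,.122],71.3))
```

```text
[ 0.56203649 -0.02924358] ([0.0062, -0.0051, -0.0002], np.float64(0.0)) ([0.006, -0.0052, 0.3198], np.float64(0.0))
```

Emit:
play_rows --plan '[[50,[0.006,-0.005,0.08],0],[50,[0.006,-0.005,0.16],0],[50,[0.006,-0.005,0.2],0],[50,[0.006,-0.005,0.2],0]]'

```text
time_s: 3.25
eef_pos: [0.5603, -0.0284, 0.1674]
eef_rot: [-0.003, 0.162, 0.987, 0.0]
wrist_force: [-0.6, 0.0, -0.2]
opening: 0.588
grasp_force: 0.0
```

Run:
```python
from h import *
o=get_obs();g=world(-.044,.008);print(o["eef_pos"],go(o,[*g,.122],71.3))
```

```text
[ 0.56025172 -0.0283776   0.16737624] ([-0.0055, -0.0006, 0.1134], np.float64(0.0003))
```

Emit:
play_rows --plan '[[50,[-0.003,-0.001,0.06],0],[50,[-0.003,-0.001,0.108],0],[50,[-0.003,-0.001,0.112],0],[50,[-0.003,-0.001,0.112],0]]'

```text
time_s: 3.65
eef_pos: [0.564, -0.0305, 0.1263]
eef_rot: [0.0, 0.162, 0.987, -0.0]
wrist_force: [0.4, 0.2, 0.1]
opening: 0.589
grasp_force: 0.0
```

Emit:
play_rows --plan '[[8,[0,0,0],0],[8,[0,0,0],0],[8,[0,0,0],0],[8,[0,0,0],0],[8,[0,0,0],0],[8,[0,0,0],0]]'

```text
time_s: 4.25
eef_pos: [0.5647, -0.0311, 0.1269]
eef_rot: [0.001, 0.163, 0.987, -0.0]
wrist_force: [-1.8, 1.1, 5.6]
opening: 0.162
grasp_force: 58.8
```

Emit:
play_rows --plan '[[8,[0,0,-0.008],0],[8,[0.05,0,-0.012],0],[8,[0.12,0,-0.012],0],[8,[0.19,0,-0.012],0],[8,[0.23,0,-0.012],0],[8,[0.23,0,-0.012],0],[8,[0.23,0,-0.012],0]]'

```text
time_s: 4.95
eef_pos: [0.4772, -0.0016, 0.1305]
eef_rot: [0.001, 0.163, 0.987, -0.0]
wrist_force: [0.9, 0.1, -0.5]
opening: 0.158
grasp_force: 58.7
```

Run:
```python
from h import *
o=get_obs();print(o["eef_pos"],tub(o["eef_pos"]))
t=camera("top");s=camera("side")
for n,c in (("top",t),("side",s)):
    W=cloud(c)
    for m in masks_of(c,"opener")[:1]:
        p=W[m["mask"]];p=p[~np.isnan(p[:,0])];print(n,m["conf"],np.percentile(np.c_[tub(p),p[:,2]],[2,50,98],axis=0).round(3).tolist())
cv2.imwrite("pics/s2.png",cv2.resize(s["image"][130:320,240:480,::-1],None,fx=2,fy=2))
```

```text
[ 0.47719301 -0.0015964   0.13051846] [-0.13268717  0.01786757]
side 0.88 [[-0.176, -0.003, 0.118], [-0.1, 0.01, 0.132], [-0.036, 0.028, 0.14]]
```

View pics/s2.png

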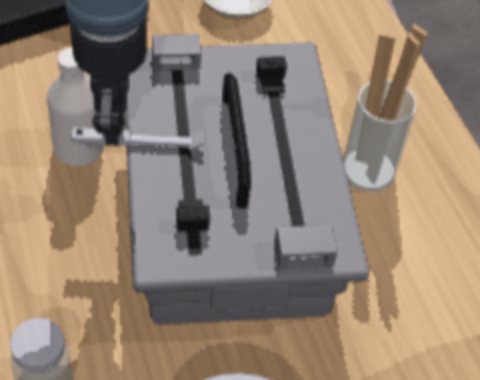

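Run:
```python
from h import *
o=get_obs();a=np.radians(10.2);p=np.array([.4753,.397])-.03*np.array([np.cos(a),np.sin(a)])
print(p,go(o,[*p,.25],100.2))
```

```text
[0.44577413 0.39168746] ([0.391, 0.906, -0.2998], np.float64(-0.1609))
```

Emit:
play_rows --plan '[[8,[0,0,-0.12],0],[8,[0,0,-0.24],0],[8,[0.04,0.09,-0.3],0],[8,[0.09,0.2,-0.3],-0.04],[8,[0.14,0.32,-0.3],-0.08],[8,[0.19,0.43,-0.3],-0.12],[8,[0.24,0.55,-0.3],-0.16],[8,[0.29,0.66,-0.3],-0.161],[8,[0.33,0.77,-0.3],-0.161],[8,[0.37,0.86,-0.3],-0.161]]'

```text
time_s: 6.15
eef_pos: [0.4469, 0.3746, 0.2498]
eef_rot: [0.0, -0.09, 0.996, 0.0]
wrist_force: [0.2, -0.5, -1.9]
opening: 0.157
grasp_force: 59.0
```

Run:
```python
from h import *
o=get_obs();print(o["eef_pos"],go(o,[.4458,.3917,.25],100.2),go(o,[.4458,.3917,.012],100.2))
```

```text
[0.44689891 0.37464952 0.24982321] ([-0.0049, 0.0424, -0.0004], np.float64(0.0005)) ([-0.0047, 0.0423, 0.5946], np.float64(0.0005))
```

Emit:
play_rows --plan '[[8,[-0.005,0.042,0],0],[8,[-0.005,0.042,0.1],0],[8,[-0.005,0.042,0.2],0],[8,[-0.005,0.042,0.3],0],[8,[-0.005,0.042,0.4],0],[8,[-0.005,0.042,0.5],0],[8,[-0.005,0.042,0.56],0],[8,[-0.005,0.042,0.575],0],[8,[-0.005,0.042,0.575],0],[8,[-0.005,0.042,0.575],0]]'

```text
time_s: 7.15
eef_pos: [0.4473, 0.3893, 0.0216]
eef_rot: [0.001, -0.089, 0.996, 0.0]
wrist_force: [0.7, 0.2, -0.1]
opening: 0.159
grasp_force: 59.0
```

Run:
```python
from h import *
o=get_obs();print(o["eef_pos"],go(o,[.4458,.3917,.012],100.2))
c=camera("wrist");W=wcloud(o,c);d=W-np.r_[.4753,.397,0];a=np.radians(10.2);X=d[...,0]*np.cos(a)+d[...,1]*np.sin(a);Y=-d[...,0]*np.sin(a)+d[...,1]*np.cos(a)
k=(W[...,2]>.04)&(W[...,2]<.049)&(abs(X)<.14)&(abs(Y)<.09);print("rim",np.percentile(X[k],[1,99]),np.percentile(Y[k],[1,99]),k.sum())
k=(abs(W[...,2]-.004)<.003)&(abs(X)<.1)&(abs(Y)<.06);print("floor",np.median(W[k][:,2]),k.sum())
for m in masks_of(c,"opener")[:1]:
  m=m["mask"];print("op",np.percentile(np.c_[X[m],Y[m],W[m][:,2]],[3,50,97],axis=0).round(3).tolist())
save(c,"w3")
```

```text
[0.44733201 0.38929702 0.02155594] ([0.0028, 0.0066, 0.0239], np.float64(0.0001))
rim [-0.12160275 -0.00709052] [-0.07555359  0.07587205] 20129
floor 0.0042613631405246655 31045
op [[nan, nan, nan], [nan, nan, nan], [nan, nan, nan]]
```

View pics/w3.png

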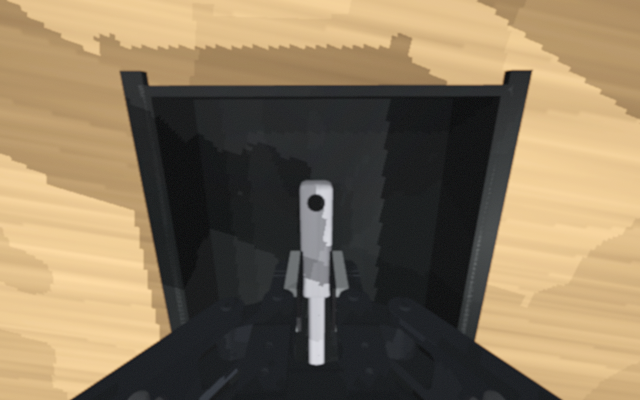

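Emit:
play_rows --plan '[[8,[0,0,0.012],0],[8,[0,0,0.022],0],[8,[0,0,0.024],0],[8,[0,0,0.024],0]]'

```text
time_s: 7.65
eef_pos: [0.4461, 0.389, 0.0109]
eef_rot: [0.0, -0.089, 0.996, 0.0]
wrist_force: [-0.2, -1.2, 4.7]
opening: 0.157
grasp_force: 59.6
```

Emit:
play_rows --plan '[[20,[0,0,0],0],[40,[0,0,0],0],[40,[0,0,0],0],[40,[0,0,-0.05],0],[40,[0,0,-0.15],0],[40,[0,0,-0.27],0],[40,[0,0,-0.39],0],[40,[0,0,-0.51],0],[40,[0,0,-0.59],0],[40,[0,0,-0.59],0]]'

```text
time_s: 8.65
eef_pos: [0.4486, 0.3905, 0.253]
eef_rot: [0.005, -0.089, 0.996, 0.002]
wrist_force: [0.1, -0.2, -0.2]
opening: 0.47
grasp_force: 0.0
```

Run:
```python
from h import *
o=get_obs();print(o["eef_pos"]);c=camera("wrist");W=wcloud(o,c);a=np.radians(10.2);d=W-np.r_[.4753,.397,0];X=d[...,0]*np.cos(a)+d[...,1]*np.sin(a);Y=-d[...,0]*np.sin(a)+d[...,1]*np.cos(a)
k=(W[...,2]>.008)&(W[...,2]<.03)&(abs(X)<.105)&(abs(Y)<.05);print("op",np.percentile(np.c_[X[k],Y[k],W[k][:,2]],[1,50,99],axis=0).round(3).tolist(),k.sum())
# push: tool y along tub x (-11.7deg); near: start behind block at tub y -.099-.010-.011-.012
for y in(-.14,):
  p=world(-.055,y);print(p,go(o,[*p,.25],-11.7))
```

```text
[0.44855755 0.3904616  0.25301018]
op [[-0.076, -0.012, 0.01], [-0.022, -0.004, 0.015], [0.068, 0.004, 0.02]] 1109
[ 0.52125252 -0.17193789] ([0.0714, -1.4159, 0.0016], np.float64(-0.378))
```

Emit:
play_rows --plan '[[40,[0,-0.06,0],-0.04],[0,[0.01,-0.18,0],-0.08],[0,[0.01,-0.3,0],-0.12],[0,[0.02,-0.42,0],-0.16],[0,[0.03,-0.54,0],-0.2],[0,[0.03,-0.66,0],-0.24],[0,[0.04,-0.77,0],-0.28],[0,[0.04,-0.88,0],-0.32],[0,[0.05,-0.96,0],-0.36],[0,[0.05,-0.98,0],-0.378]]'

```text
time_s: 9.7
eef_pos: [0.498, 0.0085, 0.2444]
eef_rot: [-0.007, -0.62, 0.784, -0.005]
wrist_force: [0.3, 0.8, 0.6]
opening: -0.001
grasp_force: 0.0
```

Run:
```python
from h import *
o=get_obs();print(o["eef_pos"],o["q"],o["opening"]);p=world(-.055,-.148);print(go(o,[*p,.25],-11.7),go(o,[*p,.127],-11.7))
```

```text
[0.4979522  0.00850607 0.24436571] [-2.10359742e-01 -7.36113588e-04  1.77640435e+00 -1.76167567e-02
  1.36854033e+00 -3.11612631e+00] -0.0005345484360999338
([0.4458, -0.1611, -0.0067], np.float64(-0.0089)) ([0.4404, -0.1617, 0.3007], np.float64(-0.0089))
```

Emit:
play_rows --plan '[[0,[0.05,-0.02,0],0.045],[0,[0.1,-0.04,0],0.09],[0,[0.15,-0.06,0],0.135],[0,[0.2,-0.08,0],0.18],[0,[0.25,-0.1,0],0.225],[0,[0.3,-0.12,0],0.27],[0,[0.35,-0.13,0],0.315],[0,[0.4,-0.15,0],0.36],[0,[0.44,-0.16,0],0.405],[0,[0.44,-0.16,0],0.45]]'

```text
time_s: 10.7
eef_pos: [0.5217, -0.1734, 0.247]
eef_rot: [-0.002, 0.036, 0.999, -0.007]
wrist_force: [-0.2, 0.7, 0.5]
opening: -0.005
grasp_force: 0.0
```

Emit:
play_rows --plan '[[0,[0,0,0],0.045],[0,[0,0,0],0.09],[0,[0,0,0],0.135],[0,[0,0,0],0.18],[0,[0,0,0],0.225],[0,[0,0,0],0.27],[0,[0,0,0],0.315],[0,[0,0,0],0.36],[0,[0,0,0],0.405],[0,[0,0,0],0.45]]'

```text
time_s: 11.7
eef_pos: [0.5217, -0.1713, 0.2471]
eef_rot: [0.003, 0.676, 0.737, -0.007]
wrist_force: [0.1, 0.9, 0.3]
opening: -0.004
grasp_force: 0.0
```

Run:
```python
from h import *
o=get_obs();print(o["time_s"],o["eef_pos"],tub(o["eef_pos"]),o["q"][5]);p=world(-.055,-.148);print(go(o,[*p,.25],-11.7),go(o,[*p,.127],-11.7))
```

```text
11.7 [ 0.52173453 -0.17132241  0.24706814] [-0.05465282 -0.13929956] -0.6088641697415798
([-0.0207, -0.0071, -0.007], np.float64(0.0927)) ([-0.0167, -0.0051, 0.3005], np.float64(0.0927))
```

Emit:
play_rows --plan '[[0,[-0.02,-0.006,0],0.045],[0,[-0.02,-0.006,0.05],0.0927],[0,[-0.02,-0.006,0.15],0.0927],[0,[-0.02,-0.006,0.24],0.0927],[0,[-0.02,-0.006,0.295],0.0927],[0,[-0.02,-0.006,0.295],0.0927],[0,[-0.02,-0.006,0.295],0.0927]]'

```text
time_s: 12.4
eef_pos: [0.5198, -0.1819, 0.1304]
eef_rot: [0.004, 0.774, 0.633, -0.006]
wrist_force: [0.0, -0.2, 0.7]
opening: -0.006
grasp_force: 0.0
```

Run:
```python
from h import *
o=get_obs();print(o["eef_pos"],tub(o["eef_pos"]))
for y in(-.121,.06,.085,.091,.097):
  p=world(-.055,y);print(y,go(o,[*p,.128],-11.7))
```

```text
[ 0.51983594 -0.18185279  0.130408  ] [-0.05437653 -0.14999616]
-0.121 ([0.0726, -0.0012, 0.005], np.float64(0.0016))
0.06 ([0.525, 0.0011, -0.0017], np.float64(0.0016))
0.085 ([0.5875, 0.0014, -0.0026], np.float64(0.0016))
0.091 ([0.6025, 0.0015, -0.0029], np.float64(0.0016))
0.097 ([0.6175, 0.0016, -0.0031], np.float64(0.0016))
```

Emit:
play_rows --plan '[[0,[0.05,0,0.003],0],[0,[0.1,0,0.002],0],[0,[0.15,0,0.001],0],[0,[0.21,0,0],0],[0,[0.27,0,0],0],[0,[0.33,0,0],0],[0,[0.39,0,0],0],[0,[0.45,0,-0.001],0],[0,[0.51,0,-0.002],0],[0,[0.55,0,-0.002],0]]'

```text
time_s: 13.4
eef_pos: [0.5658, 0.0333, 0.131]
eef_rot: [0.007, 0.774, 0.633, -0.005]
wrist_force: [-0.8, -3.7, 1.9]
opening: 0.003
grasp_force: 2.1
```

Emit:
play_rows --plan '[[0,[0.015,0,0],0],[0,[0.03,0,0],0],[0,[0.04,0,0],0],[0,[0.045,0,0],0],[0,[0.05,0,0],0],[0,[0.05,0,0],0]]'

```text
time_s: 14.0
eef_pos: [0.5678, 0.0522, 0.128]
eef_rot: [0.005, 0.774, 0.633, -0.006]
wrist_force: [0.7, -0.8, 1.1]
opening: 0.003
grasp_force: 1.0
```

Run:
```python
from h import *
o=get_obs();print(o["eef_pos"],tub(o["eef_pos"]),o["wrist_force"])
for n in("top","side"):
    W=cloud(camera(n)).reshape(-1,3);W=W[~np.isnan(W[:,0])];T=tub(W);z=W[:,2]-.12
    k=(abs(T[:,0]+.055)<.02)&(z>.019)&(z<.032)&(T[:,1]>.05)&(T[:,1]<.18);print(n,np.histogram(T[k,1],np.arange(.09,.17,.004)))
```

```text
[0.56779005 0.05219013 0.12802279] [-0.0548797   0.08890849] [ 0.70162629 -0.79980829  1.14400297]
top (array([ 0,  0,  0,  0,  0,  1,  2,  1,  0,  5,  6, 14, 13, 17, 16, 19, 21,
       16,  0,  0]), array([0.09 , 0.094, 0.098, 0.102, 0.106, 0.11 , 0.114, 0.118, 0.122,
       0.126, 0.13 , 0.134, 0.138, 0.142, 0.146, 0.15 , 0.154, 0.158,
       0.162, 0.166, 0.17 ]))
side (array([0, 0, 6, 3, 0, 0, 0, 0, 1, 3, 4, 4, 1, 0, 0, 0, 0, 0, 0, 0]), array([0.09 , 0.094, 0.098, 0.102, 0.106, 0.11 , 0.114, 0.118, 0.122,
       0.126, 0.13 , 0.134, 0.138, 0.142, 0.146, 0.15 , 0.154, 0.158,
       0.162, 0.166, 0.17 ]))
```

Not at the stop yet (only friction-level force). Creep on.

Emit:
play_rows --plan '[[0,[0.005,0,0],0],[0,[0.01,0,0],0],[0,[0.012,0,0],0],[0,[0.012,0,0],0]]'

```text
time_s: 14.5
eef_pos: [0.5683, 0.0553, 0.128]
eef_rot: [0.006, 0.774, 0.633, -0.007]
wrist_force: [-2.4, -9.6, 2.4]
opening: 0.004
grasp_force: 5.1
```

Emit:
play_rows --plan '[[0,[0.005,0,0],0],[0,[0.01,0,0],0],[0,[0.012,0,0],0],[0,[0.012,0,0],0]]'

```text
time_s: 14.9
eef_pos: [0.5684, 0.0556, 0.1281]
eef_rot: [0.008, 0.774, 0.633, -0.011]
wrist_force: [-8.0, -26.4, 6.3]
opening: 0.0
grasp_force: 14.0
```

Emit:
play_rows --plan '[[0,[-0.03,0,0],0],[0,[-0.08,0,-0.02],0],[0,[-0.08,0,-0.12],0],[0,[-0.08,0,-0.22],0],[0,[-0.08,0,-0.22],0]]'

```text
time_s: 15.4
eef_pos: [0.567, 0.032, 0.2227]
eef_rot: [0.008, 0.774, 0.633, -0.002]
wrist_force: [1.0, 0.6, 1.3]
opening: -0.005
grasp_force: 0.0
```

Run:
```python
from h import *
o=get_obs();print(o["eef_pos"],o["q"][5]);p=world(.055,.153);print(p,go(o,[*p,o["eef_pos"][2]],-11.7),go(o,[*p,.128],-11.7))
c=camera("wrist");W=wcloud(o,c).reshape(-1,3);W=W[~np.isnan(W[:,0])];T=tub(W);z=W[:,2]-.12
c2=camera("side");W=cloud(c2)
for l in("slide_near_grip",):
  for m in masks_of(c2,l)[:3]:
    p=W[m["mask"]];print(m["conf"],m["rect"],np.nanpercentile(np.c_[tub(p),p[:,2]],[2,50,98],axis=0).round(3).tolist())
```

```text
[0.56696838 0.03196047 0.22268657] 0.05914485530604715
[0.68838371 0.09266779] ([0.2091, 0.2673, -0.0001], np.float64(0.0012)) ([0.2123, 0.2649, 0.2366], np.float64(0.0012))
0.56 [330.1, 166.0, 14.9, 14.0] [[-0.072, 0.099, 0.125], [-0.055, 0.104, 0.142], [-0.039, 0.141, 0.148]]
```

Emit:
play_rows --plan '[[0,[0.07,0.08,0],0],[0,[0.14,0.17,0],0],[0,[0.21,0.26,0],0],[0,[0.21,0.266,0.02],0],[0,[0.211,0.266,0.1],0],[0,[0.212,0.266,0.19],0],[0,[0.212,0.266,0.235],0],[0,[0.212,0.266,0.235],0]]'

```text
time_s: 16.35
eef_pos: [0.6834, 0.0924, 0.1206]
eef_rot: [0.004, 0.774, 0.633, -0.007]
wrist_force: [0.2, -0.6, 0.3]
opening: 0.004
grasp_force: 0.0
```

Run:
```python
from h import *
o=get_obs();print(o["eef_pos"],tub(o["eef_pos"]))
for y in(.132,-.05,-.091):
  p=world(.055,y);print(y,go(o,[*p,.128],-11.7))
```

```text
[0.68344435 0.09239566 0.12063917] [0.05021845 0.15173189]
0.132 ([-0.0497, 0.0117, -0.0177], np.float64(0.0013))
-0.05 ([-0.5046, 0.0099, -0.0106], np.float64(0.0013))
-0.091 ([-0.6071, 0.0095, -0.009], np.float64(0.0013))
```

Emit:
play_rows --plan '[[0,[0,0.008,-0.018],0],[0,[-0.05,0.01,-0.018],0],[0,[-0.1,0.01,-0.017],0],[0,[-0.15,0.01,-0.016],0],[0,[-0.21,0.01,-0.015],0],[0,[-0.27,0.01,-0.014],0],[0,[-0.33,0.01,-0.013],0],[0,[-0.39,0.01,-0.012],0],[0,[-0.45,0.01,-0.011],0],[0,[-0.51,0.01,-0.01],0]]'

```text
time_s: 17.35
eef_pos: [0.647, -0.1104, 0.1287]
eef_rot: [0.005, 0.775, 0.632, -0.006]
wrist_force: [1.9, 4.9, 4.0]
opening: -0.001
grasp_force: 2.5
```

Emit:
play_rows --plan '[[0,[-0.02,0,0],0],[0,[-0.04,0,0],0],[0,[-0.06,0,0.001],0],[0,[-0.075,0,0.001],0],[0,[-0.08,0,0.001],0],[0,[-0.08,0,0.001],0]]'

```text
time_s: 17.95
eef_pos: [0.6412, -0.1401, 0.1281]
eef_rot: [0.005, 0.774, 0.633, -0.006]
wrist_force: [-0.6, -0.2, 0.5]
opening: -0.002
grasp_force: 0.1
```

Run:
```python
from h import *
o=get_obs();print(o["eef_pos"],tub(o["eef_pos"]),o["wrist_force"])
```

```text
[ 0.64117549 -0.14005273  0.12808929] [ 0.0559654  -0.08445846] [-0.59166806 -0.23529526  0.53098467]
```

Emit:
play_rows --plan '[[0,[-0.006,0,0],0],[0,[-0.012,0,0],0],[0,[-0.018,0,0],0],[0,[-0.018,0,0],0]]'

```text
time_s: 18.35
eef_pos: [0.6401, -0.1456, 0.1282]
eef_rot: [0.004, 0.774, 0.633, -0.005]
wrist_force: [1.7, 7.6, -0.1]
opening: 0.002
grasp_force: 3.4
```

Emit:
play_rows --plan '[[0,[-0.005,0,0],0],[0,[-0.01,0,0],0],[0,[-0.012,0,0],0],[0,[-0.012,0,0],0]]'

```text
time_s: 18.75
eef_pos: [0.64, -0.1458, 0.1282]
eef_rot: [0.002, 0.774, 0.634, -0.003]
wrist_force: [5.3, 20.5, 0.9]
opening: -0.002
grasp_force: 10.5
```

Stop reached. Back off, lift, check everything.

Emit:
play_rows --plan '[[0,[0.03,0,0],0],[0,[0.08,0,-0.02],0],[0,[0.08,0,-0.12],0],[0,[0.08,0,-0.24],0],[0,[0.08,-0.08,-0.36],0],[0,[0.08,-0.2,-0.4],0],[0,[0.08,-0.32,-0.4],0],[0,[0.08,-0.44,-0.4],0],[0,[0.08,-0.5,-0.4],0],[0,[0.08,-0.5,-0.4],0]]'

```text
time_s: 19.75
eef_pos: [0.4474, -0.0778, 0.2886]
eef_rot: [0.006, 0.774, 0.633, -0.006]
wrist_force: [0.1, 0.3, -0.1]
opening: -0.0
grasp_force: 0.0
```

Run:
```python
from h import *
o=get_obs();print(o["eef_pos"])
t=camera("top");s=camera("side");cv2.imwrite("pics/f.png",np.vstack([t["image"][100:320,130:530],s["image"][80:330,200:600]])[:,:,::-1])
for n,c in(("top",t),("side",s)):
    W=cloud(c)
    for l in("opener","tray","holder","bottle","tin","dish","jar"):
        for m in masks_of(c,l)[:1]: print(n,l,round(m["conf"],2),np.nanpercentile(W[m["mask"]],[3,50,97],axis=0).round(3).tolist())
    for m in masks_of(c,"slide_far_grip")[:3]:
        p=W[m["mask"]];print(n,m["conf"],np.nanpercentile(np.c_[tub(p),p[:,2]],[3,50,97],axis=0).round(3).tolist())
```

```text
[ 0.44743851 -0.07784481  0.28860056]
top opener 0.61 [[0.407, 0.377, 0.008], [0.459, 0.392, 0.014], [0.539, 0.411, 0.019]]
top tray 0.78 [[0.36, 0.318, -0.0], [0.476, 0.412, 0.005], [0.594, 0.481, 0.047]]
top holder 0.84 [[0.761, -0.057, 0.021], [0.788, -0.028, 0.115], [0.822, 0.002, 0.232]]
top bottle 0.69 [[0.421, 0.073, 0.008], [0.446, 0.097, 0.112], [0.48, 0.13, 0.162]]
top tin 0.58 [[0.423, -0.458, 0.013], [0.486, -0.377, 0.163], [0.555, -0.324, 0.167]]
top dish 0.86 [[0.686, 0.268, 0.003], [0.736, 0.317, 0.015], [0.777, 0.36, 0.031]]
top jar 0.47 [[0.329, -0.23, 0.087], [0.342, -0.223, 0.091], [0.355, -0.215, 0.096]]
side tray 0.79 [[0.351, 0.307, 0.002], [0.4, 0.43, 0.017], [0.598, 0.463, 0.047]]
side holder 0.66 [[0.76, -0.063, 0.007], [0.783, -0.042, 0.113], [0.824, -0.002, 0.23]]
side bottle 0.65 [[0.42, 0.067, 0.004], [0.445, 0.077, 0.08], [0.478, 0.107, 0.151]]
side tin 0.98 [[0.42, -0.461, 0.116], [0.491, -0.403, 0.164], [0.559, -0.335, 0.167]]
side dish 0.58 [[0.684, 0.262, 0.002], [0.735, 0.325, 0.017], [0.78, 0.36, 0.031]]
side jar 0.91 [[0.323, -0.237, 0.001], [0.349, -0.224, 0.076], [0.375, -0.186, 0.093]]
side 0.48 [[0.038, -0.129, 0.138], [0.053, -0.116, 0.145], [0.071, -0.104, 0.149]]
```

View pics/f.png

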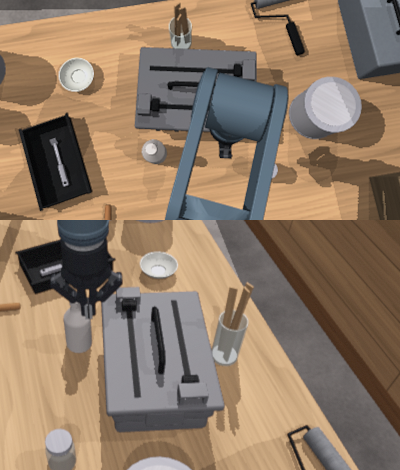

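The picture shows both catches sitting against their hoods: near at about (155,103) and far at about (240,70) in the top view. The opener lies flat in the tray at about (60,160), and nothing else has moved.

```bash
python3 -c "
from bench import *
print(hand_in())"
```

```text
the job is handed in; nothing more can be done
None
```

Job handed in at about 20 s of the 67 s allowed; the hand-in returned no verdict. Both catches were pushed until they stopped against their end stops, the opener lies flat in the tray, and the final camera check showed nothing else moved.

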